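# Set the check weight on the balance with weight tongs

## Robot

A 6-joint arm with a two-finger parallel gripper is mounted at the origin on a cart in front of the work surface, level with it; the furniture and walls round the work are solid. World frame = base frame: x ahead of the robot, y to its left, z up, the work surface at z = 0. Lengths are in mm, angles in rad, forces in N, time in s.
With the tool pointing down it reaches from about 350 to 775 mm from the base axis. Payload 7.3 kg.
Tool frame: the origin (TCP) lies on the centre line of the jaws, within the pads' length; the fingertips stand 22 mm ahead of it and the grasp point (between the pads) lies 3 mm ahead of it; z points along the fingers, y is the direction in which the jaws open and shut (so a half turn about z gives the same grasp; the last joint's range is limited). The gripper opens to 92 mm and grips with 3 to 60 N. Pads are 19 mm wide; open, the fingers measure 130 mm over their backs; the gripper's body (75 mm by 190 mm) begins 47 mm behind the grasp point.
Start: joints at [-1.464, 0.342, 1.524, -0, 1.275, -0.146], TCP at [131.332, -508.325, 248.741] pointing down, gripper open.
Joint ranges: [-2.53, 2.53], [-0.77, 2.02], [0.04, 2.7], [-1, 4.14], [0.28, 2.66], [-3.11, 3.11]. Speed limits (rad/s): [2.57, 2.57, 3.14, 3.14, 3.14, 3.14].

## Interface

Orientations are given as [roll, pitch, yaw] about the fixed x, y, z axes, in that order (R = Rz(yaw) Ry(pitch) Rx(roll)).
In Python, from plant import bot gives the robot as it stands.
- The arm moves only by the tool play_rows, never from a script. Its argument "moves" is one flat list of numbers, 5 for each row, row after row: the closure in counts, from 0 (fully open) to 255 (shut), then the shift along the tool's x, y, z in mm, then the turn about the tool's z in degrees. A call has 1 to 8 rows; each row is the pose to reach, as a shift and turn from the pose commanded when the call began, along the tool's axes at that moment; what a row does not reach only later rows make up. A row lasts 1/12 s, in which the tool goes at most 41.7 mm and 7.16 degrees, less where a joint would pass 70% of its speed; a pose out of reach is approached as far as the arm can. A call with a gripper value outside its range is refused whole. The fingers move at their own pace and stop on an object; the grip force is fixed at half the most. Time passes only in rows, so rows that repeat a pose let the fingers close. It gives the time, the measured TCP pose, the force and the opening at its end, in the units of the state.
- bot.get_obs(): the state, without advancing time (a new reading comes with each control period).
- bot.capture(name): name is "side" or "top"; returns a dict with "color" (480x640x3 uint8, red, green, blue), "fx", "fy", "cx", "cy" (pixels), "k1" (the pictures are not rectified: a ray, as slopes to the right and down, at radius r is drawn at 1 + k1 r^2 times it, then the intrinsics apply), "world_to_cam" (4x4, takes a point from world to camera coordinates). Camera axes: x right, y down, z forward; pixel columns grow to the right and rows downward; lengths in mm; the calibration is good to about 2 mm. A picture is of the moment at which its call begins. There is no depth.
- bot.close_job(): hands the job in, once; it reports no verdict.
The state is a dict: "time": time; "joint_positions": joint angles; "dq": joint speeds; "tau": joint torques, N m; "tool_pos": TCP position; "tcp_rot": TCP orientation; "contact_force": force on the tool from outside, world axes, zero at the start; "moment": the same for the moment, N m; "grip_width": finger opening in mm.
Only numpy, scipy, OpenCV 4.12 (cv2) and the standard library are available. Lean on these libraries where they do the work, as an engineer would, in place of code of your own. Each camera call takes 0.05 s, during which the arm holds its last target.

## Task

The bench balance is to be checked. Pick up the sprung tongs from their wooden rest, squeeze them to grip the largest of the three steel check weights, and stand it in the middle of the balance pan without tipping it over; the weight must never be touched by the gripper, only by the tongs. Then lay the tongs back across both bars of their rest, the way they lay, and let go.

Things in the scene. Friction and masses are not known exactly. Their poses are not given: they have to be found in the camera images.
- tongs: Steel sprung tongs, 162 mm long, lying level. Origin: mid-height, midway between the 2 black ribbed grip pads; x to the tips, z up. Pivot boss at x=-65. Grip pads x -15..15, z -9..9, 40 mm wide outside when open: take them there, fingers closing along y. Springs yield from 5 N a side, so a gripper opening of 36 mm carries them still open; shut on the weight pads are about 27 mm wide, squeeze with about 20 N.
- tips (a point): Midpoint between the tongs' two rubber tip pads, at x=75, y=0, z=-6 mm from the tongs' origin, same axes. Pads are 22 mm long, 16 mm high (z -8 to +8 from this point); inner faces 46 mm apart when open (62 mm outside), 37 mm at 36 mm grip opening: they close 2.15 mm for each mm at the grip.
- weight: Largest of 3 plain steel check weights standing in any order on a dark wooden block (12 mm high, 55x185), 65 mm apart in a row across the table (within 0.2 rad of the y axis). 36 mm tall: cylinder 18 mm across up to 24 mm, then neck and knob 13.5 mm across. Origin: centre of underside; z up. About 50 g. The others are 14 mm across, 26 tall, and 11 across, 19 tall.
- pan (a point): Centre of the top face of the balance's round flat steel pan, 84 mm across, 32 mm above the table. The white balance (160x125 mm, top 25 mm high) reaches 100 mm from here towards the robot (display there, up to 30 mm high) and 60 mm beyond; it is fixed.
- rest: Fixed wooden rest of the tongs. Origin: centre of underside, on the table; x along the tongs. Two cross bars at x=-45 and +45 mm, each 10 mm along x, 90 mm along y, tops 18 mm high, joined by a spine 18 mm wide, 4 mm high; fingers fit between the bars beside the spine. Tongs at home: origin above the rest's origin, 24 mm above the table, x axes alike.
Things that resemble listed ones, but are neither listed nor needed, are in the scene too. Leave any red look-alike of the rest alone.

How it is judged (in metres and radians):
On the way, in this order (a step that is already met when the one before it is completed fails the run):
1. the large weight is carried in the tongs, its foot at least 45 mm above the table (height (world z) of weight above 0.045 m and contact force between tongs and weight above 0.3 N), for 0.2 s.
2. the weight stands on the pan, within 25 mm of its centre, and the tongs have let go of it (horizontal distance between weight and pan below 0.025 m and z of weight in the frame of pan below 0.004 m and angle between weight's own z axis and vertical below 0.15 rad and contact force between tongs and weight below 0.05 N and linear speed of weight below 0.02 m/s), for 0.2 s.
At the end, for the whole second after the job is handed in: The largest weight stands upright (within 0.15 rad) and still on the pan, within 25 mm of its centre; the tongs lie level (within 0.15 rad) and still across both bars of the rest, their origin within 30 mm of its centre and lined up within 0.35 rad (horizontal distance between weight and pan below 0.025 m and z of weight in the frame of pan between -0.004 and 0.004 m and angle between each of weight, tongs's own z axis and vertical below 0.15 rad and linear speed of each of weight, tongs below 0.02 m/s and horizontal distance between tongs and rest below 0.03 m and z of tongs in the frame of rest between 0.018 and 0.03 m and angle between the x axis of tongs and the x axis of rest, either way round below 0.35 rad); the robot touches nothing.
It fails at once if the gripper or arm touches the weight (contact force between any of the fingers, the arm and weight above 0.3 N).
It fails at once if the weight is tipped over (angle between weight's own z axis and vertical above 0.8 rad).
It also fails if it takes over 58 s, if anything falls off the work surface, if the arm or the gripper's body presses on something with over 40 N, if the wrist force passes 120 N, or if a joint passes its speed limit or range.

## Working session

There is one attempt and no reset: what is moved stays moved. The work goes in short steps, Python scripts to look and compute and a tool call to move; the robot and the scene stay as the last step left them, time stands still between calls to the robot, and variables do not carry over. Pictures are saved under pics/ and viewed, and the job is handed in when it is done.

Besides the shell and the picture viewer there is one more tool, called after "Request:" as a command line: name --argument value ..., lists and objects as JSON in quotes. play_rows: Moves the arm, as the interface text tells. Its arguments: {"type":"object","properties":{"moves":{"type":"array","items":{"type":"number"}}},"required":["moves"]}

```bash
ls; mkdir -p pics; python3 - <<'E'
from plant import bot
import cv2
print(bot.get_obs())
for n in ("side","top"):
    c=bot.capture(n); cv2.imwrite(f"pics/{n}0.png",c["color"][:,:,::-1])
    print({k:v for k,v in c.items() if k!="color"})
E
```

```text
pics
{'time': 0.0, 'joint_positions': array([-1.46398176e+00,  3.42722292e-01,  1.52504858e+00, -3.54371698e-05,
        1.27536450e+00, -1.46007138e-01]), 'dq': array([-0.00153659, -0.00092471, -0.00171937,  0.00031327,  0.00069679,
       -0.00032028]), 'tau': array([-1.74886478e-03, -4.31247389e+01, -2.44218242e+01,  7.16342381e-02,
        5.59303060e-02, -1.20354375e-04]), 'tool_pos': array([ 131.28910578, -507.92701519,  248.03413564]), 'tcp_rot': array([-3.14006142e+00, -1.90922872e-04,  2.52831898e-01]), 'contact_force': array([-0.11663184,  0.02793901,  0.60857421]), 'moment': array([0.01238543, 0.00311685, 0.03713418]), 'grip_width': 91.84739557574741}
{'fx': 434.21315552504603, 'fy': 434.21315552504603, 'cx': 320.20671368817654, 'cy': 243.37553829055588, 'k1': -0.05864989625676699, 'world_to_cam': array([[-9.90576930e-01, -1.36691168e-01,  8.53646585e-03,
         4.73873110e+02],
       [-7.33777198e-02,  4.77061004e-01, -8.75801638e-01,
         5.93639412e+01],
       [ 1.15641933e-01, -8.68175284e-01, -4.82595711e-01,
         8.53772550e+02],
       [ 0.00000000e+00,  0.00000000e+00,  0.00000000e+00,
         1.00000000e+00]])}
{'fx': 568.5340714999767, 'fy': 568.5340714999767, 'cx': 325.4295635187113, 'cy': 242.42476224410842, 'k1': -0.1228807854272769, 'world_to_cam': array([[ 1.27780452e-02, -9.99637264e-01,  2.37078634e-02,
         3.49275883e+01],
       [-9.84520132e-01, -1.67226659e-02, -1.74471950e-01,
         4.97047588e+02],
       [ 1.74805122e-01, -2.11114583e-02, -9.84376694e-01,
         9.70639127e+02],
       [ 0.00000000e+00,  0.00000000e+00,  0.00000000e+00,
         1.00000000e+00]])}
```

View pics/top0.png

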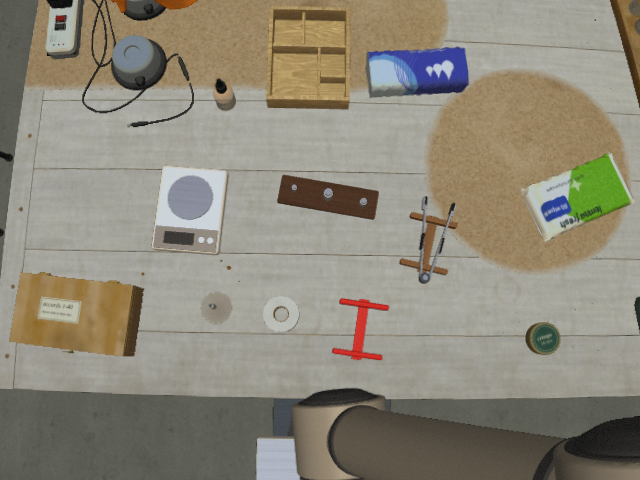

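View pics/side0.png

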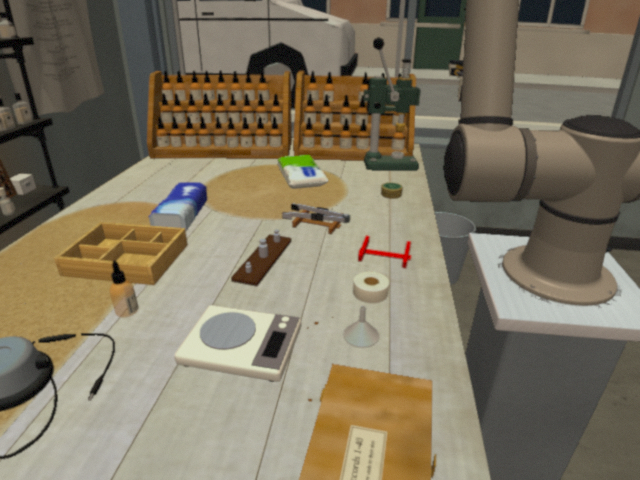

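The top view shows the tongs at about (432,240) with tips upward and boss at (424,278). The weight block is at (328,196) with the largest weight apparently in the middle, and the pan is at about (190,198). I'll zoom in next.

```bash
cat > h.py <<'E'
import numpy as np, cv2
def K(c): return np.array([[c["fx"],0,c["cx"]],[0,c["fy"],c["cy"]],[0,0,1.]]), np.array([c["k1"],0,0,0,0])
def ray(c,uv):
    k,d=K(c); p=cv2.undistortPoints(np.array(uv,float).reshape(-1,1,2),k,d).reshape(-1,2)
    T=c["world_to_cam"]; R=T[:3,:3]; o=-R.T@T[:3,3]
    return o,(np.c_[p,np.ones(len(p))]@R)
def onplane(c,uv,z):
    o,d=ray(c,uv); return o+d*((z-o[2])/d[:,2])[:,None]
def proj(c,X):
    k,d=K(c); T=c["world_to_cam"]
    return cv2.projectPoints(np.array(X,float).reshape(-1,1,3),cv2.Rodrigues(T[:3,:3])[0],T[:3,3],k,d)[0].reshape(-1,2)
def crop(c,name,x0,y0,x1,y1,s): 
    cv2.imwrite(name,cv2.resize(c["color"][y0:y1,x0:x1,::-1],None,fx=s,fy=s,interpolation=cv2.INTER_CUBIC))
E
python3 - <<'E'
from h import *; import pickle
C={n:{**{},} for n in ()}
from plant import bot
c={n:bot.capture(n) for n in("top","side")}
pickle.dump(c,open("c0.pkl","wb"))
crop(c["top"],"pics/t_tong.png",380,180,480,300,5)
crop(c["top"],"pics/t_blk.png",265,160,390,235,6)
crop(c["side"],"pics/s_tong.png",220,190,360,290,5)
E
```

```text
(no output)
```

View pics/t_tong.png

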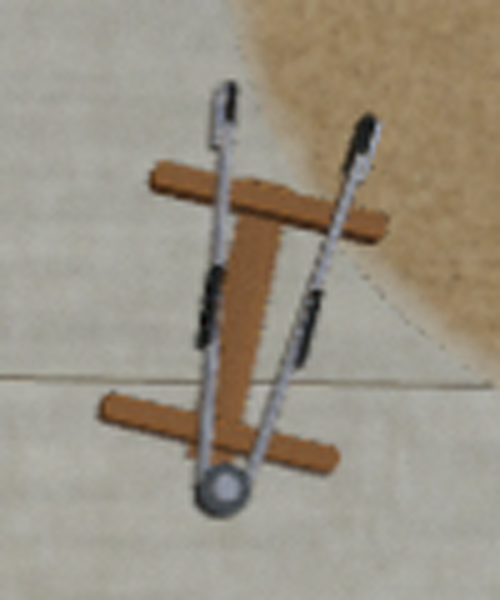

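View pics/t_blk.png

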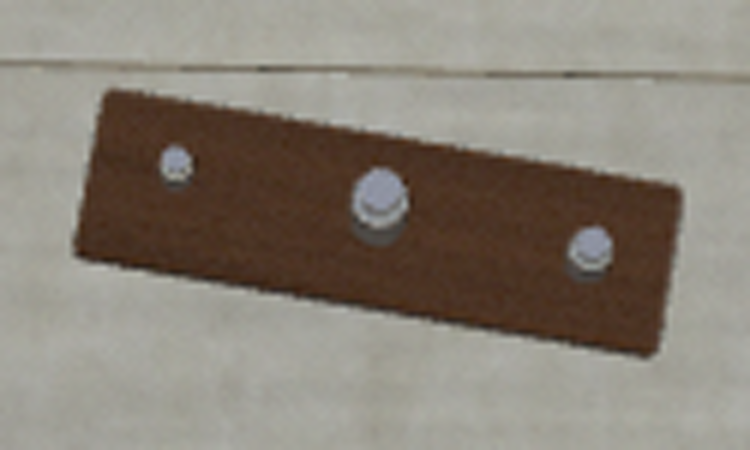

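View pics/s_tong.png

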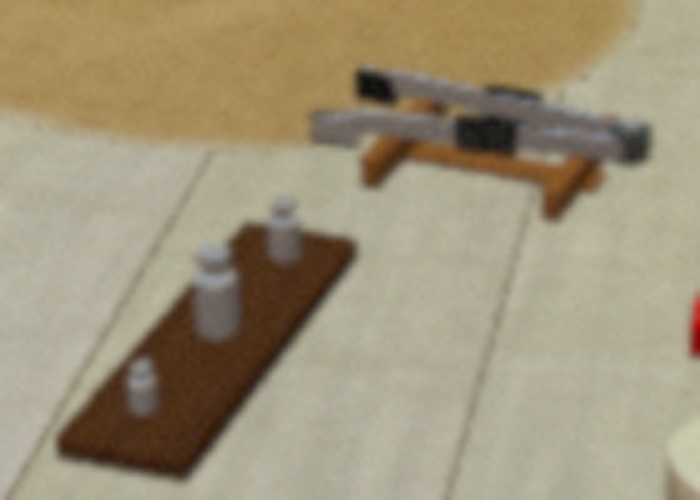

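```bash
python3 - <<'E'
from h import *; import pickle
c=pickle.load(open("c0.pkl","rb")); t=c["top"]; s=c["side"]
f=lambda pts,x0,y0,k,z: onplane(t,[(x0+x/k-.4,y0+y/k-.4) for x,y in pts],z)
np.set_printoptions(precision=1,suppress=True)
print("boss",f([(222,488)],380,180,5,30))
print("tips",f([(230,103),(365,145)],380,180,5,26))
print("pads tops",f([(211,307),(309,328)],380,180,5,33))
print("bar ends front",f([(155,178),(385,230)],380,180,5,18), "rear",f([(104,407),(336,460)],380,180,5,18))
# rest mask
im=t["color"]; hsv=cv2.cvtColor(im,cv2.COLOR_RGB2HSV)
m=cv2.inRange(hsv,(3,110,80),(15,255,220)); m[:180]=0;m[300:]=0;m[:,:390]=0;m[:,470:]=0
ys,xs=np.nonzero(m); P=onplane(t,np.c_[xs,ys],10.); 
print("rest mask rect",cv2.minAreaRect(P[:,:2].astype(np.float32)),len(xs))
print("block corners",f([(107,90),(682,187),(655,357),(75,257)],265,160,6,12))
print("knob tops", f([(176,157)],265,160,6,31),f([(380,187)],265,160,6,48),f([(594,242)],265,160,6,38))
# pan
m=((hsv[...,0]>95)&(hsv[...,0]<135)&(hsv[...,1]>20)).astype(np.uint8); m[:165]=0;m[250:]=0;m[:,:155]=0;m[:,225:]=0
cs=max(cv2.findContours(m,0,1)[0],key=cv2.contourArea); 
P=onplane(t,cs.reshape(-1,2),32.); print("pan",cv2.minEnclosingCircle(P[:,:2].astype(np.float32)),cv2.fitEllipse(cs))
ms=cv2.cvtColor(s["color"],cv2.COLOR_RGB2HSV)
m=((ms[...,0]>95)&(ms[...,0]<135)&(ms[...,1]>20)).astype(np.uint8); m[:305]=0;m[355:]=0;m[:,:195]=0;m[:,262:]=0
cs=max(cv2.findContours(m,0,1)[0],key=cv2.contourArea); 
P=onplane(s,cs.reshape(-1,2),32.); print("pan side",cv2.minEnclosingCircle(P[:,:2].astype(np.float32)))
# side measure: large weight knob/foot
g=lambda pts,z: onplane(s,[(220+x/5-.4,190+y/5-.4) for x,y in pts],z)
print("side weight: knob",g([(215,248)],48), "foot front",g([(218,338)],12))
print("side boss",g([(630,130)],30))
E
```

```text
boss [[ 438.2 -136.5   30. ]]
tips [[ 582.2 -142.9   26. ]
 [ 567.3 -193.3   26. ]]
pads tops [[ 503.9 -133.    33. ]
 [ 496.8 -168.9   33. ]]
bar ends front [[ 555.  -115.7   18. ]
 [ 536.9 -202.    18. ]] rear [[ 468.8  -95.7   18. ]
 [ 450.5 -181.3   18. ]]
rest mask rect ((502.9197998046875, -149.1490478515625), (90.50517272949219, 107.49026489257812), 76.57347106933594) 729
block corners [[630.2 124.2  12. ]
 [602.2 -56.3  12. ]
 [547.6 -47.7  12. ]
 [576.1 132.6  12. ]]
knob tops [[603.4 101.3  31. ]] [[590.5  39.1  48. ]] [[577.2 -26.4  38. ]]
pan ((580.7711181640625, 292.2601623535156), 41.9864387512207) ((189.63116455078125, 196.6702880859375), (41.93088912963867, 44.13349914550781), 57.817771911621094)Traceback (most recent call last):
  File "<stdin>", line 22, in <module>
ValueError: max() iterable argument is empty
```

```bash
cat >> h.py <<'E'
def shift(p,yaw,target,tyaw=None):
    x=np.array([np.cos(yaw),np.sin(yaw),0]);y=np.array([np.sin(yaw),-np.cos(yaw),0])
    d=np.array(target,float)-np.array(p,float)
    return np.round([d@x,d@y,-d[2], 0 if tyaw is None else -np.degrees(tyaw-yaw)],1)
def tri(a,ua,b,ub):
    o1,d1=ray(a,[ua]);o2,d2=ray(b,[ub]);A=np.c_[d1[0],-d2[0]];l=np.linalg.lstsq(A,o2-o1,rcond=None)[0]
    p=o1+d1[0]*l[0];q=o2+d2[0]*l[1];return (p+q)/2,np.linalg.norm(p-q)
E
python3 - <<'E'
from h import *; import pickle
np.set_printoptions(precision=1,suppress=True)
c=pickle.load(open("c0.pkl","rb")); t=c["top"]; s=c["side"]
T=lambda x,y:(380+x/5-.4,180+y/5-.4); B=lambda x,y:(265+x/6-.4,160+y/6-.4); S=lambda x,y:(220+x/5-.4,190+y/5-.4)
print("knob",tri(t,B(381,187),s,S(215,250)))
print("small",tri(t,B(176,155),s,S(143,363)),tri(t,B(594,240),s,S(283,204)))
print("boss",tri(t,T(225,487),s,S(630,128)))
print("side plane: knob",onplane(s,[S(215,250)],48))
ms=cv2.cvtColor(s["color"],cv2.COLOR_RGB2HSV)
print(ms[330,228],ms[318,258],ms[345,230])
m=((ms[...,2]<175)).astype(np.uint8); m[:305]=0;m[355:]=0;m[:,:195]=0;m[:,257:]=0
cs=max(cv2.findContours(m,0,1)[0],key=cv2.contourArea);P=onplane(s,cs.reshape(-1,2),32.); print("pan side",cv2.minEnclosingCircle(P[:,:2].astype(np.float32)),cv2.boundingRect(cs))
print(shift([131.3,-508.3,248.7],.2528,[501.5,-151,110],-.228))
# overlay predicted tongs axis pts
def tp(o,yaw,x,y,z): 
    return [o[0]+x*np.cos(yaw)-y*np.sin(yaw),o[1]+x*np.sin(yaw)+y*np.cos(yaw),24+z]
im={"top":t["color"][:,:,::-1].copy(),"side":s["color"][:,:,::-1].copy()}
o=(501.5,-151);yw=-.228
for n,(k,box) in {"top":(t,(380,180,480,300)),"side":(s,(270,195,360,240))}.items():
    x0,y0,x1,y1=box;b=cv2.resize(im[n][y0:y1,x0:x1],None,fx=5 if n=="top" else 8,fy=5 if n=="top" else 8);f=5 if n=="top" else 8
    for x,y,z in [(-65,0,0),(-65,0,9)]+[(xx,yy,9) for xx in(-15,15) for yy in(-20,20)]+[(xx,yy,2) for xx in(64,86) for yy in(-23,23,31,-31)]:
        u=proj(k,[tp(o,yw,x,y,z)])[0]; cv2.circle(b,(int((u[0]+.5-x0)*f),int((u[1]+.5-y0)*f)),3,(0,0,255),-1)
    cv2.imwrite(f"pics/ov_{n}.png",b)
E
```

```text
knob (array([589.9,  38.7,  48.2]), np.float64(0.9701030921727636))
small (array([603. , 101.2,  31.9]), np.float64(1.550230069098285)) (array([577.7, -26.5,  36.7]), np.float64(1.0292390388293577))
boss (array([ 438.2, -137.4,   31. ]), np.float64(0.4179409725449981))
side plane: knob [[589.5  38.6  48. ]]
[ 75   7 152] [ 33  33 222] [ 98   7 153]
pan side ((578.6531372070312, 295.01416015625), 42.562835693359375) (200, 313, 56, 37)
[ 447.8 -253.4  138.7   27.5]
```

View pics/ov_top.png

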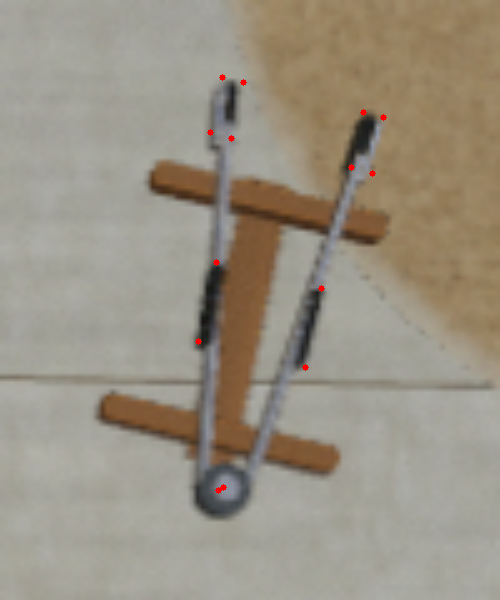

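View pics/ov_side.png

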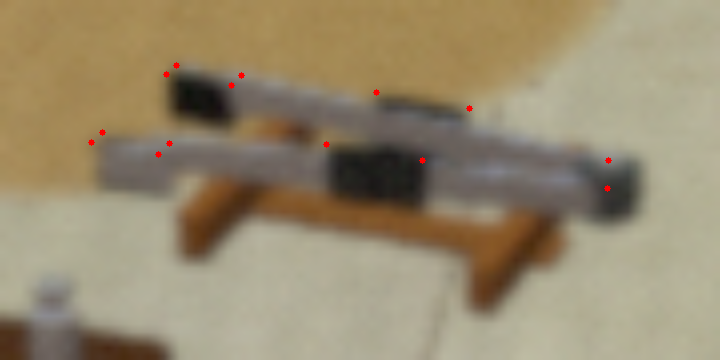

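Request:
play_rows --moves '[0,30,-17,9,2,0,60,-34,18,4,0,90,-51,28,6,0,120,-68,37,8,0,150,-85,46,10,0,180,-102,56,12,0,210,-119,65,13,0,220,-125,68,14]'

```text
time: 0.87
tool_pos: [314.8, -328.7, 179.5]
tcp_rot: [-3.139, 0.001, 0.01]
contact_force: [-0.1, 0.8, 0.2]
grip_width: 91.9
```

```bash
python3 - <<'E'
from h import *
from plant import bot
o=bot.get_obs();p,y=o["tool_pos"],o["tcp_rot"];print(p,y,o["joint_positions"])
print(shift(p,y[2],[500.5,-151.3,110],-.228))
E
```

```text
[ 314.76760443 -328.69532756  179.47232201] [-3.13865302e+00  6.65688945e-04  9.87985000e-03] [-9.76416386e-01  2.91611818e-01  1.80969823e+00  1.23483883e-03
  1.04310187e+00  5.83877771e-01]
[ 187.5 -175.6   69.5   13.6]
```

```bash
python3 - <<'E'
from h import *
print(shift([313.2,-332.3,180.7],.0085,[500.5,-151.3,110],-.228))
E
```

```text
[ 188.8 -179.4   70.7   13.6]
```

Request:
play_rows --moves '[0,25,-24,9,2,0,50,-48,18,4,0,75,-72,27,6,0,100,-96,36,8,0,125,-120,46,10,0,150,-144,56,12,0,170,-164,64,13,0,180,-174,68,13.5]'

```text
time: 1.53
tool_pos: [493.0, -154.1, 111.6]
tcp_rot: [-3.141, 0.001, -0.226]
contact_force: [-1.5, 0.2, -0.3]
grip_width: 91.9
```

Request:
play_rows --moves '[0,0,0,0,0,0,0,0,0,0]'

```text
time: 1.7
tool_pos: [491.5, -156.2, 112.3]
tcp_rot: [3.142, 0.001, -0.225]
contact_force: [-0.3, -0.5, -0.3]
grip_width: 91.2
```

```bash
python3 - <<'E'
from h import *
from plant import bot
o=bot.get_obs();p,y=o["tool_pos"],o["tcp_rot"];print(p,y)
print(shift(p,y[2],[500.5,-151.3,110],-.228))
c=bot.capture("top");crop(c,"pics/t2.png",360,160,500,300,5)
E
```

```text
[ 491.54439889 -156.18900837  112.27355754] [ 3.14153053e+00  1.09722446e-03 -2.24926550e-01]
[ 7.6 -6.8  2.3  0.2]
```

View pics/t2.png

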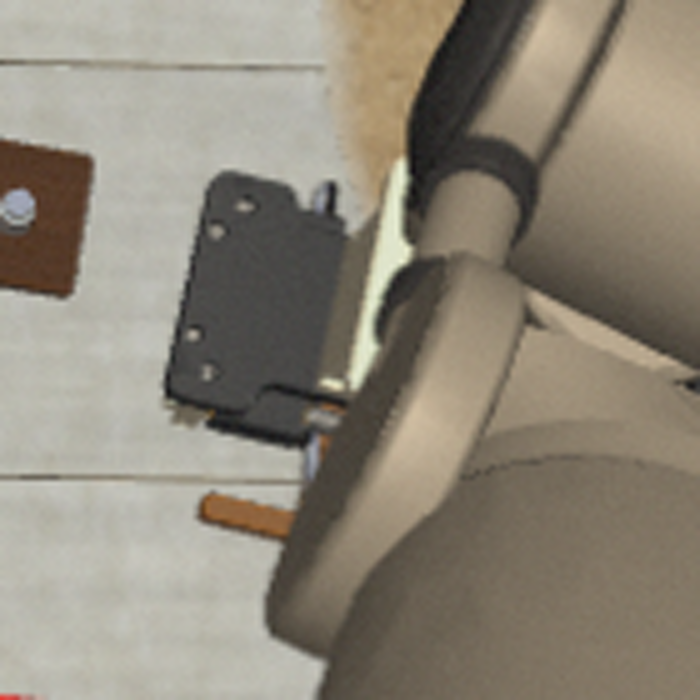

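Request:
play_rows --moves '[0,4,-4,10,0,0,8,-7,25,0,0,8,-7,40,0,0,8,-7,55,0,0,8,-7,67,0,0,8,-7,76,0,0,8,-7,81,0,0,8,-7,81,0]'

```text
time: 2.42
tool_pos: [500.3, -152.0, 30.7]
tcp_rot: [-3.141, 0.002, -0.228]
contact_force: [-0.3, -0.4, 0.3]
grip_width: 91.7
```

```bash
python3 - <<'E'
from h import *
from plant import bot
o=bot.get_obs();p,y=o["tool_pos"],o["tcp_rot"];print(p,y,o["contact_force"])
c=bot.capture("side");crop(c,"pics/s3.png",240,160,400,260,5)
E
```

```text
[ 500.26396444 -152.0294596    30.72317393] [-3.14134339e+00  1.67400866e-03 -2.28165818e-01] [-0.2924893  -0.44784527  0.33576176]
```

View pics/s3.png

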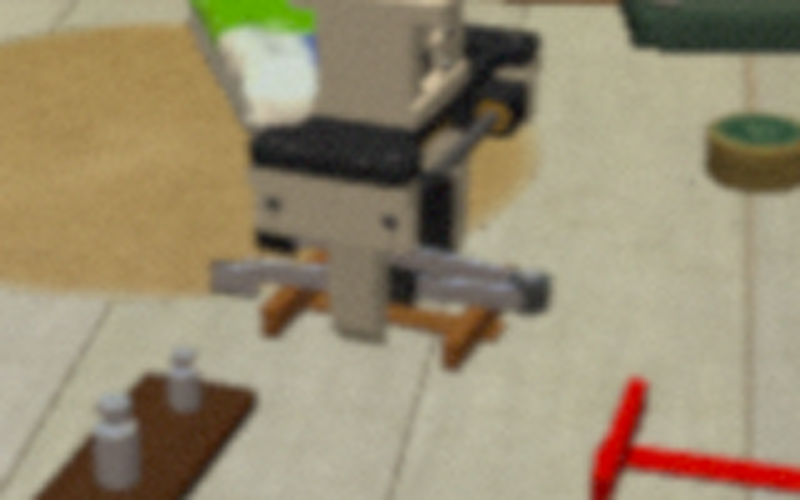

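The fingers straddle the tongs between the bars, at crop x of about 330–390. Closing to about 36 mm.

Request:
play_rows --moves '[130,0,0,0,0,150,0,0,0,0,157,0,0,0,0,157,0,0,0,0,157,0,0,0,0,157,0,0,0,0,157,0,0,0,0,157,0,0,0,0]'

```text
time: 3.13
tool_pos: [501.0, -151.7, 31.7]
tcp_rot: [3.141, -0.0, -0.227]
contact_force: [0.8, 0.1, -0.4]
grip_width: 43.5
```

Request:
play_rows --moves '[157,0,0,0,0,157,0,0,0,0,157,0,0,0,0]'

```text
time: 3.38
tool_pos: [501.0, -151.8, 31.7]
tcp_rot: [3.142, -0.0, -0.227]
contact_force: [0.2, 0.5, 0.6]
grip_width: 35.4
```

Request:
play_rows --moves '[157,0,0,-2,0,157,0,0,-6,0,157,0,0,-12,0,157,0,0,-22,0,157,0,0,-34,0,157,0,0,-46,0,157,0,0,-56,0,157,0,0,-60,0]'

```text
time: 4.05
tool_pos: [501.8, -152.1, 93.9]
tcp_rot: [3.141, -0.003, -0.227]
contact_force: [1.0, -0.9, 0.1]
grip_width: 35.4
```

Request:
play_rows --moves '[157,0,0,0,0]'

```text
time: 4.13
tool_pos: [501.6, -152.1, 93.2]
tcp_rot: [3.141, -0.003, -0.227]
contact_force: [0.5, -0.2, -1.3]
grip_width: 35.2
```

```bash
python3 - <<'E'
from h import *
from plant import bot
o=bot.get_obs();print(o["tool_pos"],o["tcp_rot"],o["contact_force"],o["grip_width"])
c=bot.capture("side");crop(c,"pics/s4.png",240,130,400,250,5)
c=bot.capture("top");crop(c,"pics/t4.png",360,160,500,300,5)
E
```

```text
[ 501.62433504 -152.06189062   93.16923255] [ 3.14093654e+00 -2.65064093e-03 -2.27179385e-01] [ 0.52424027 -0.16881998 -1.25571765] 35.22863715172019
```

View pics/s4.png

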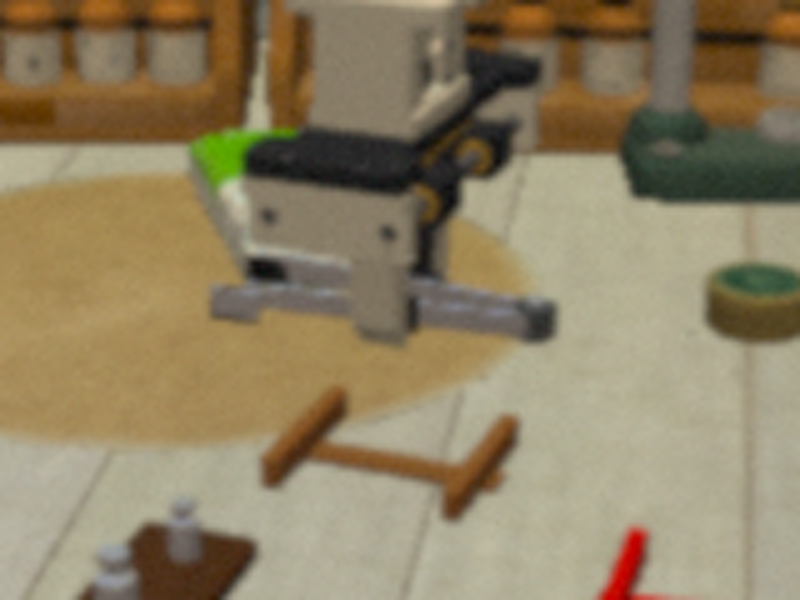

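View pics/t4.png

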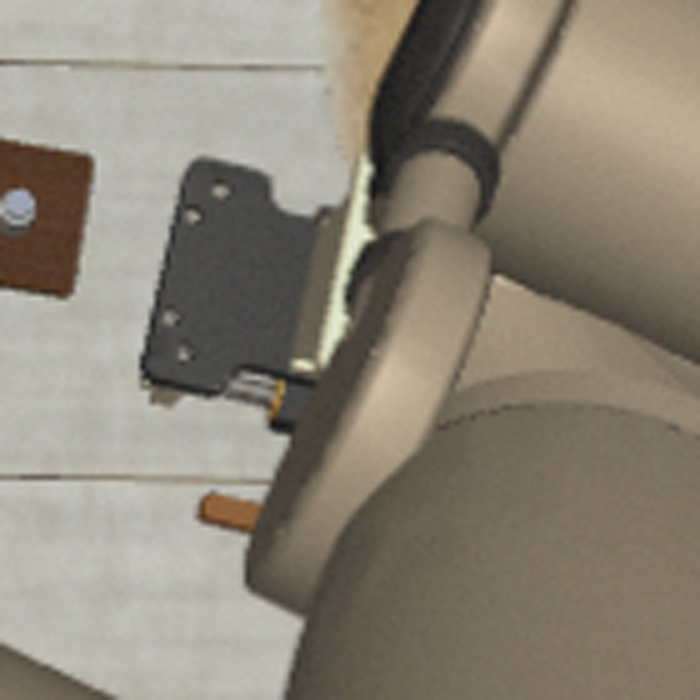

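```bash
python3 - <<'E'
from h import *; import pickle
np.set_printoptions(precision=1,suppress=True)
s=pickle.load(open("c0.pkl","rb"))["side"]
print(onplane(s,[(240+540/5-.4,130+312/5-.4)],93))  # boss same feature
print("tip near-left outer mid", onplane(s,[(240+235/5-.4,130+304/5-.4)],80), "orig", onplane(s,[(270+138/8-.4,195+165/8-.4)],18))
t=np.array([501.6,-152.1]);yw=-.227
print("pred boss",t+(-65)*np.array([np.cos(yw),np.sin(yw)]))
# target TCP for weight
ux=np.array([np.cos(yw),np.sin(yw)])
for n,P in (("w",np.array([590,38.6])),("pan",np.array([580,293.5]))):
    print(n,P-75*ux, shift([501.6,-152.1,93.2],yw,[*(P-75*ux),93.2]))
E
```

```text
[[ 435.  -127.6   93. ]]
tip near-left outer mid [[ 578.4 -147.2   80. ]] orig [[ 578.7 -143.3   18. ]]
pred boss [ 438.3 -137.5]
w [516.9  55.5] [ -31.8 -205.7   -0.     0. ]
pan [506.9 310.4] [ -98.9 -451.8   -0.     0. ]
```

```bash
python3 - <<'E'
from h import *
from plant import bot
s=bot.capture("side"); x0,y0,f=270,165,9
b=cv2.resize(s["color"][y0:y0+50,x0:x0+88,::-1],None,fx=f,fy=f,interpolation=cv2.INTER_CUBIC)
yw=-.227;o=(501.6,-152.1);z=93.2-7
for x,y,zz in [(-65,0,0),(-65,0,9)]+[(xx,yy,q) for xx in(64,86) for yy in(-27,27) for q in (2,-14)]+[(-15,18,-9),(-15,18,9),(15,18,9),(15,18,-9)]:
    u=proj(s,[[o[0]+x*np.cos(yw)-y*np.sin(yw),o[1]+x*np.sin(yw)+y*np.cos(yw),z+zz]])[0]; cv2.circle(b,(int((u[0]+.5-x0)*f),int((u[1]+.5-y0)*f)),3,(0,0,255),-1)
cv2.imwrite("pics/s5.png",b)
E
```

```text
(no output)
```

View pics/s5.png

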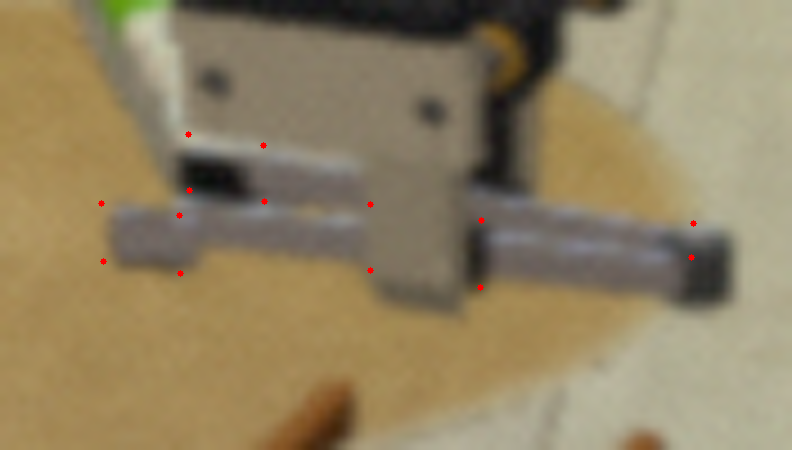

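Request:
play_rows --moves '[157,-1,-8,0,0,157,-4,-25,0,0,157,-8,-50,0,0,157,-12,-80,0,0,157,-16,-110,0,0,157,-20,-140,0,0,157,-24,-165,0,0,157,-27,-185,0,0]'

```text
time: 4.95
tool_pos: [515.6, 37.2, 91.1]
tcp_rot: [-3.142, 0.002, -0.226]
contact_force: [0.7, -0.5, -0.6]
grip_width: 35.1
```

Request:
play_rows --moves '[157,-1,-12,0,0,157,-2,-18,0,0,157,-3,-21,0,0,157,-3,-21,0,0,157,-3,-21,0,0]'

```text
time: 5.37
tool_pos: [518.1, 55.0, 91.6]
tcp_rot: [3.141, 0.0, -0.228]
contact_force: [-0.0, 0.6, -1.6]
grip_width: 35.5
```

```bash
python3 - <<'E'
from h import *
from plant import bot
np.set_printoptions(precision=2,suppress=True)
o=bot.get_obs();p=o["tool_pos"];print(p,o["tcp_rot"],o["contact_force"],o["grip_width"])
yw=o["tcp_rot"][2];print(shift(p,yw,[*(np.array([590,38.6])-73*np.array([np.cos(yw),np.sin(yw)])),p[2]]))
c=bot.capture("side");crop(c,"pics/s6.png",220,170,340,270,6)
c=bot.capture("top");crop(c,"pics/t6.png",265,140,405,240,5)
E
```

```text
[518.09  54.96  91.56] [ 3.14  0.   -0.23] [-0.02  0.6  -1.55] 35.508804669179376
[ 0.7 -0.3 -0.   0. ]
```

View pics/s6.png

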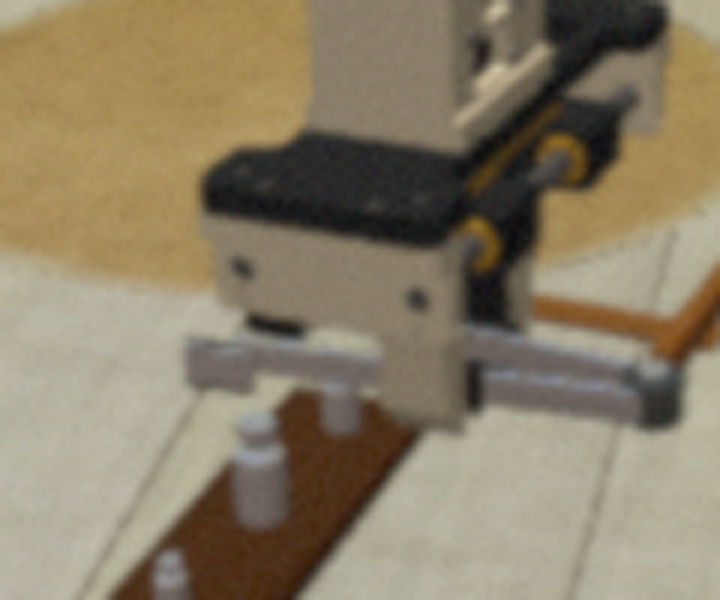

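View pics/t6.png

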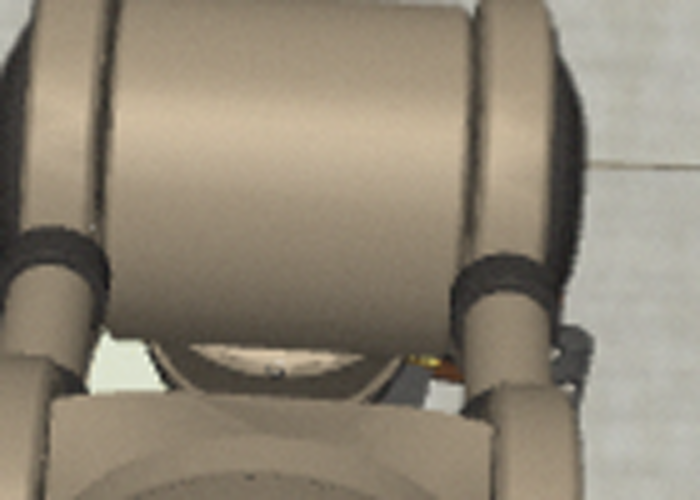

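```bash
python3 - <<'E'
from h import *; import pickle
np.set_printoptions(precision=1,suppress=True)
s=pickle.load(open("c0.pkl","rb"))["side"]
o,d=ray(s,[(220+x/6-.4,170+y/6-.4) for x,y in [(185,362),(255,368),(660,395)]])
yw=-.228;n=np.array([-np.sin(yw),np.cos(yw),0]);ux=np.array([np.cos(yw),np.sin(yw),0]);t=np.array([518.1,55,84.6])
for i,off in ((0,26.5),(1,26.5),(2,0)):
    l=((t+off*n-o)@n)/(d[i]@n);p=o+d[i]*l;print(p,(p-t)@ux,p[2]-t[2])
E
```

```text
[605.6  61.9  80.2] 83.68127436193635 -4.4064509865719685
[581.   67.6  82.9] 58.390713074976446 -1.7292953294154074
[451.8  70.4  85. ] -68.01382975081751 0.44818928380951206
```

Request:
play_rows --moves '[157,1,0,3,0,157,1,0,9,0,157,1,0,16,0,157,1,0,23,0,157,1,0,28,0,157,1,0,30,0,157,1,0,30,0]'

```text
time: 6.05
tool_pos: [518.6, 55.5, 60.8]
tcp_rot: [3.141, 0.002, -0.227]
contact_force: [0.1, 0.1, -0.6]
grip_width: 35.3
```

```bash
python3 - <<'E'
from h import *
from plant import bot
np.set_printoptions(precision=2,suppress=True)
o=bot.get_obs();p=o["tool_pos"];print(p,o["tcp_rot"],o["contact_force"],o["grip_width"])
c=bot.capture("side");crop(c,"pics/s7.png",230,200,330,270,8)
E
```

```text
[518.64  55.49  60.83] [ 3.14  0.   -0.23] [ 0.11  0.13 -0.56] 35.34768025395856
```

View pics/s7.png

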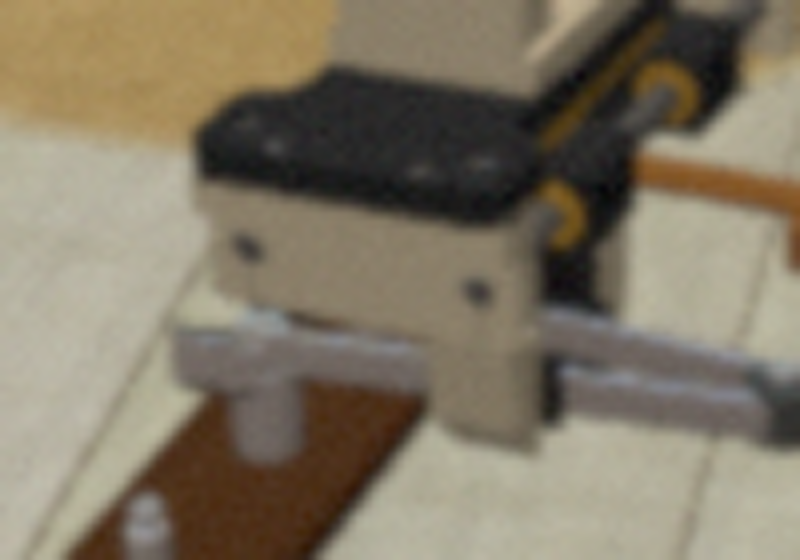

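```bash
python3 - <<'E'
from h import *; import pickle
np.set_printoptions(precision=1,suppress=True)
s=pickle.load(open("c0.pkl","rb"))["side"]
yw=-.227;n=np.array([-np.sin(yw),np.cos(yw),0]);ux=np.array([np.cos(yw),np.sin(yw),0]);t=np.array([518.64,55.5,53.8])
q=[t+x*ux+26.5*n+[0,0,z] for x in(62,84) for z in (2,-14)]+[[590,38.6,48],[590,38.6,36]]
print((proj(s,q)+.5-[230,200])*8)
E
```

```text
[[251.  349.8]
 [254.8 407.4]
 [170.4 333.6]
 [174.9 390.9]
 [262.7 320.7]
 [265.4 362.8]]
```

Request:
play_rows --moves '[157,1,0,3,0,157,1,0,7,0,157,1,0,12,0,157,1,0,17,0,157,1,0,21,0,157,1,0,23,0,157,1,0,23,0]'

```text
time: 6.68
tool_pos: [519.7, 55.3, 38.0]
tcp_rot: [3.141, 0.001, -0.227]
contact_force: [-0.4, 0.1, -0.7]
grip_width: 35.1
```

```bash
python3 - <<'E'
from h import *
from plant import bot
np.set_printoptions(precision=2,suppress=True)
o=bot.get_obs();p=o["tool_pos"];print(p,o["tcp_rot"],o["contact_force"],o["grip_width"])
c=bot.capture("side");crop(c,"pics/s8.png",230,200,330,270,8)
E
```

```text
[519.7   55.25  38.01] [ 3.14  0.   -0.23] [-0.44  0.06 -0.67] 35.05531921880597
```

View pics/s8.png

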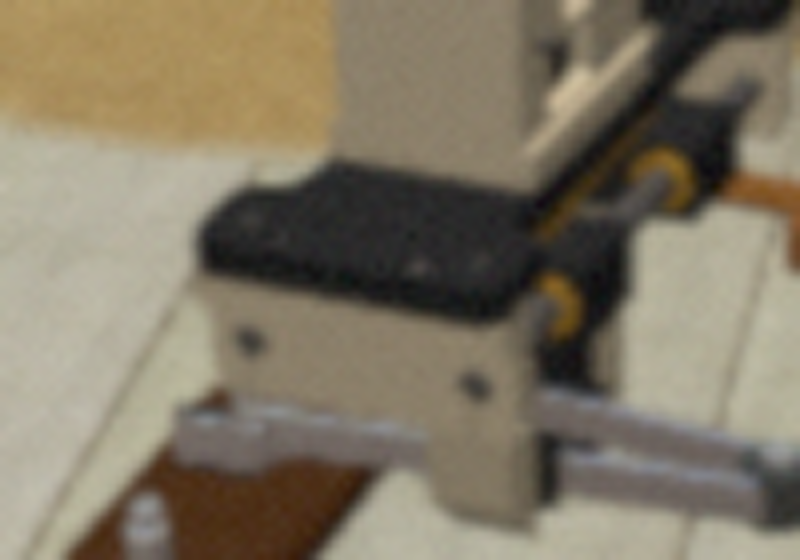

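Request:
play_rows --moves '[162,0,0,0,0,167,0,0,0,0,171,0,0,0,0,175,0,0,0,0,179,0,0,0,0,183,0,0,0,0,187,0,0,0,0,190,0,0,0,0]'

```text
time: 7.4
tool_pos: [520.1, 55.3, 38.7]
tcp_rot: [3.142, -0.0, -0.227]
contact_force: [0.5, 1.0, -0.9]
grip_width: 26.5
```

Request:
play_rows --moves '[195,0,0,0,0,200,0,0,0,0,205,0,0,0,0,205,0,0,0,0]'

```text
time: 7.73
tool_pos: [520.1, 55.3, 38.7]
tcp_rot: [3.142, -0.0, -0.227]
contact_force: [0.8, 0.3, -1.2]
grip_width: 26.8
```

Pads stop at about 26.7 mm, so they are shut on the weight. Lifting.

Request:
play_rows --moves '[205,0,0,-1,0,205,0,0,-4,0,205,0,0,-9,0,205,0,0,-17,0,205,0,0,-27,0,205,0,0,-38,0,205,0,0,-49,0,205,0,0,-60,0]'

```text
time: 8.4
tool_pos: [520.3, 55.3, 100.3]
tcp_rot: [-3.142, -0.001, -0.227]
contact_force: [0.4, 0.5, -1.1]
grip_width: 26.6
```

Request:
play_rows --moves '[205,0,0,-6,0,205,0,0,-8,0,205,0,0,-8,0,205,0,0,-8,0]'

```text
time: 8.73
tool_pos: [519.9, 55.3, 106.6]
tcp_rot: [3.141, 0.0, -0.227]
contact_force: [-0.1, 0.7, -0.8]
grip_width: 27.2
```

```bash
python3 - <<'E'
from h import *
from plant import bot
np.set_printoptions(precision=2,suppress=True)
o=bot.get_obs();p=o["tool_pos"];print(p,o["tcp_rot"],o["contact_force"],o["grip_width"])
c=bot.capture("side");crop(c,"pics/s9.png",220,170,340,270,6)
E
```

```text
[519.88  55.28 106.58] [ 3.14  0.   -0.23] [-0.1   0.73 -0.83] 27.19527843055327
```

View pics/s9.png

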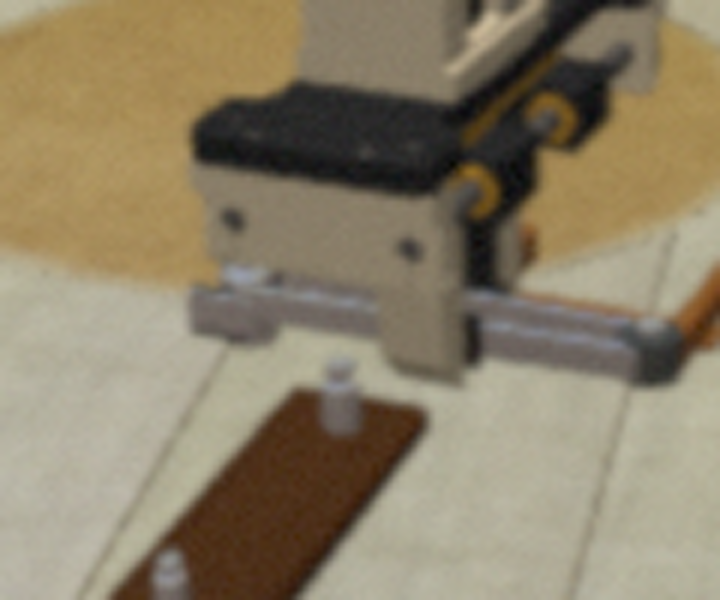

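The largest weight is off the block and held in the tongs, with its knob just showing above the tip at crop (245,272). The two small weights still stand. Carrying to the pan.

```bash
python3 - <<'E'
from h import *
print(shift([519.9,55.3,106.6],-.2275,[509.9,309.7,106.6]))
E
```

```text
[ -67.1 -245.6   -0.     0. ]
```

Request:
play_rows --moves '[205,-2,-6,0,0,205,-5,-19,0,0,205,-11,-39,0,0,205,-17,-63,0,0,205,-24,-88,0,0,205,-31,-113,0,0,205,-38,-138,0,0,205,-45,-163,0,0]'

```text
time: 9.45
tool_pos: [512.3, 225.8, 106.1]
tcp_rot: [3.141, 0.001, -0.227]
contact_force: [-0.2, -0.0, -0.1]
grip_width: 26.4
```

Request:
play_rows --moves '[205,-6,-23,0,0,205,-12,-44,0,0,205,-17,-60,0,0,205,-20,-73,0,0,205,-22,-80,0,0,205,-22,-82.5,0,0,205,-22,-82.5,0,0,205,-22,-82.5,0,0]'

```text
time: 10.12
tool_pos: [510.2, 308.8, 106.5]
tcp_rot: [3.141, 0.0, -0.228]
contact_force: [-0.8, -1.1, -0.6]
grip_width: 26.8
```

```bash
python3 - <<'E'
from h import *
from plant import bot
np.set_printoptions(precision=2,suppress=True)
o=bot.get_obs();p=o["tool_pos"];print(p,o["tcp_rot"],o["contact_force"],o["grip_width"])
c=bot.capture("side");crop(c,"pics/s10.png",160,200,330,390,4)
c=bot.capture("top");crop(c,"pics/t10.png",130,130,290,250,5)
E
```

```text
[510.18 308.84 106.5 ] [ 3.14  0.   -0.23] [-0.83 -1.09 -0.59] 26.796529509857447
```

View pics/s10.png

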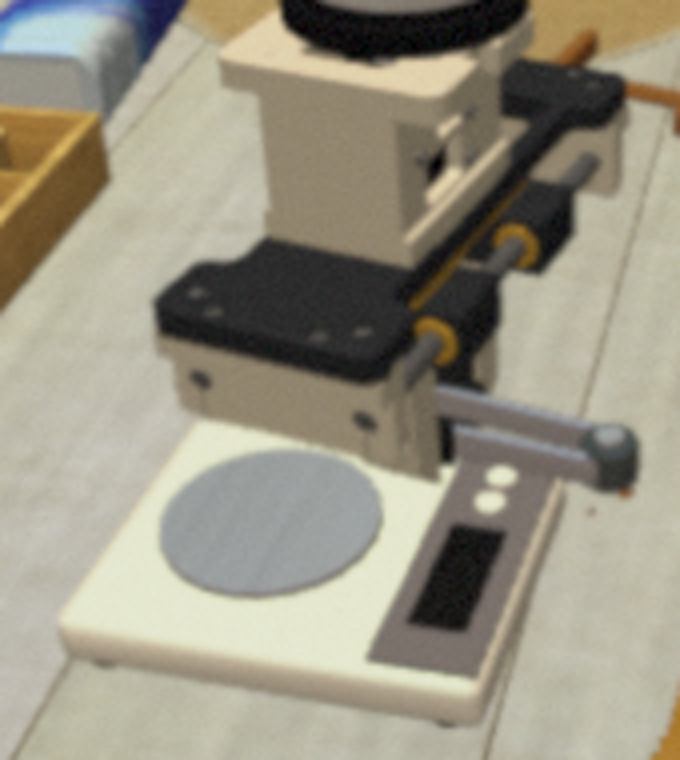

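View pics/t10.png

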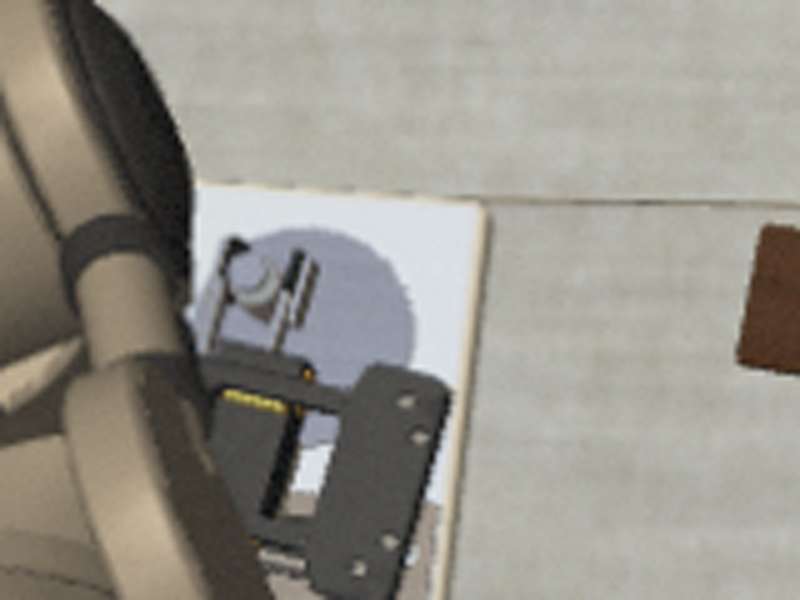

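```bash
python3 - <<'E'
from h import *; import pickle
np.set_printoptions(precision=1,suppress=True)
t=pickle.load(open("c0.pkl","rb"))["top"]
x,y=510.2+70.1,308.8-16.7
print(x,y,(proj(t,[[x,y,116],[x,y,104],[x,y,80]])+.5-[130,130])*5)
print(onplane(t,[(130+247/5-.4,130+264/5-.4)],116))
E
```

```text
580.3 292.1 [[249.3 270.6]
 [257.2 280.2]
 [272.5 298.9]]
[[582.4 292.8 116. ]]
```

Request:
play_rows --moves '[205,0,-1,3,0,205,0,-1,10,0,205,0,-1,19,0,205,0,-1,28,0,205,0,-1,36,0,205,0,-1,42,0,205,0,-1,45,0,205,0,-1,45,0]'

```text
time: 10.88
tool_pos: [509.8, 310.3, 60.5]
tcp_rot: [3.14, 0.002, -0.227]
contact_force: [-1.1, 0.2, -1.5]
grip_width: 26.9
```

Request:
play_rows --moves '[205,0,0,0.5,0,205,0,0,1,0,205,0,0,1.5,0,205,0,0,1.5,0]'

```text
time: 11.22
tool_pos: [510.5, 310.6, 60.5]
tcp_rot: [-3.141, -0.0, -0.227]
contact_force: [0.4, -0.2, -0.9]
grip_width: 27.0
```

```bash
python3 - <<'E'
from h import *
from plant import bot
np.set_printoptions(precision=2,suppress=True)
o=bot.get_obs();p=o["tool_pos"];print(p,o["tcp_rot"],o["contact_force"],o["moment"],o["grip_width"])
c=bot.capture("top");crop(c,"pics/t11.png",130,130,290,250,5)
o=bot.get_obs();p=o["tool_pos"];print(p,o["contact_force"],o["moment"])
E
```

```text
[510.47 310.6   60.47] [-3.14 -0.   -0.23] [ 0.4  -0.17 -0.9 ] [-0.02  0.04 -0.02] 26.973979143241586
[510.48 310.59  60.47] [ 0.66  0.45 -0.56] [0.02 0.05 0.02]
```

View pics/t11.png

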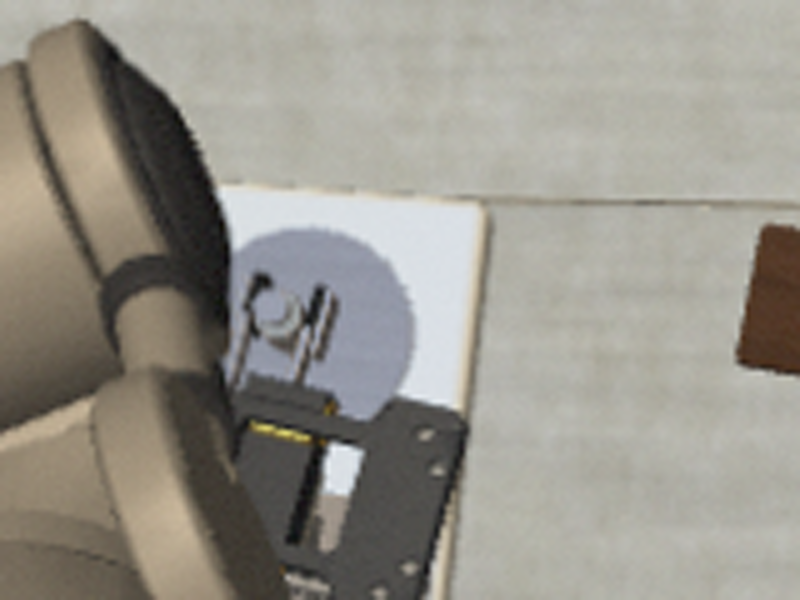

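Request:
play_rows --moves '[205,0,0,0.5,0,205,0,0,1,0,205,0,0,1,0,205,0,0,1,0]'

```text
time: 11.6
tool_pos: [510.3, 310.5, 59.2]
tcp_rot: [3.142, -0.0, -0.227]
contact_force: [-0.1, -0.7, -0.4]
grip_width: 27.0
```

Request:
play_rows --moves '[205,0,0,0.5,0,205,0,0,0.5,0,205,0,0,0.5,0]'

```text
time: 11.85
tool_pos: [510.4, 310.5, 58.7]
tcp_rot: [-3.142, -0.0, -0.227]
contact_force: [-1.1, 0.1, 0.2]
grip_width: 26.9
```

Request:
play_rows --moves '[205,0,0,0.5,0,205,0,0,0.5,0,205,0,0,0.5,0]'

```text
time: 12.1
tool_pos: [510.3, 310.6, 58.3]
tcp_rot: [3.142, -0.0, -0.227]
contact_force: [-0.2, -0.7, 0.6]
grip_width: 26.9
```

The vertical force has turned from about -1 N to +0.6 N, so the weight is on the pan. Releasing gently.

Request:
play_rows --moves '[185,0,0,0,0,181,0,0,0,0,177,0,0,0,0,173,0,0,0,0,169,0,0,0,0,165,0,0,0,0,160,0,0,0,0,156,0,0,0,0]'

```text
time: 12.77
tool_pos: [510.3, 310.5, 58.1]
tcp_rot: [3.141, -0.0, -0.227]
contact_force: [0.8, -0.6, -0.7]
grip_width: 35.4
```

Request:
play_rows --moves '[156,0,0,0,0,156,0,0,0,0,156,0,0,0,0]'

```text
time: 13.02
tool_pos: [510.3, 310.5, 58.2]
tcp_rot: [3.142, -0.0, -0.227]
contact_force: [0.7, 0.5, -1.0]
grip_width: 35.6
```

```bash
python3 - <<'E'
from h import *
from plant import bot
np.set_printoptions(precision=2,suppress=True)
c=bot.capture("top");crop(c,"pics/t12.png",130,130,290,250,5)
o=bot.get_obs();p=o["tool_pos"];print(p,o["contact_force"],o["grip_width"])
E
```

```text
[510.34 310.53  58.17] [ 0.21 -0.12 -1.4 ] 35.743613740470714
```

View pics/t12.png

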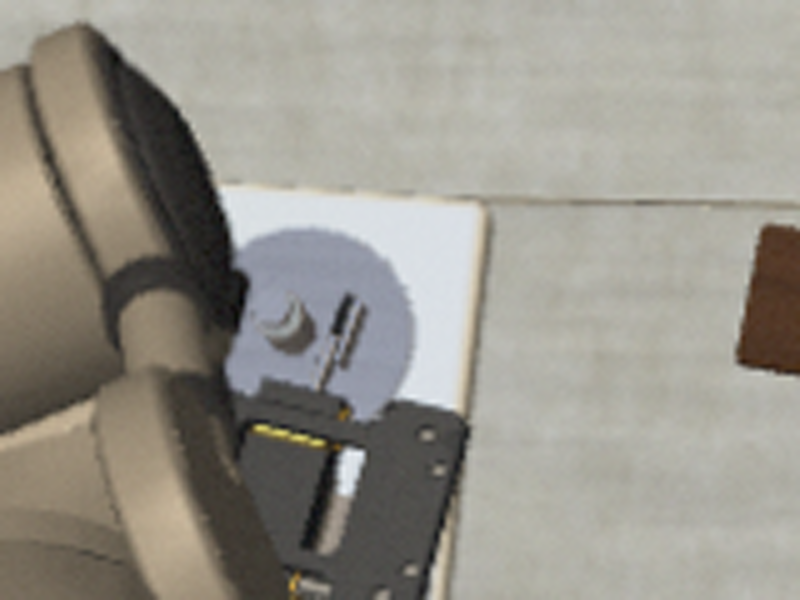

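The weight stands between the opened tips at crop (285,322), clear on both sides. Raising straight up.

Request:
play_rows --moves '[156,0,0,-2,0,156,0,0,-6,0,156,0,0,-12,0,156,0,0,-20,0,156,0,0,-30,0,156,0,0,-41,0,156,0,0,-51,0,156,0,0,-57,0]'

```text
time: 13.73
tool_pos: [511.0, 310.8, 117.4]
tcp_rot: [-3.14, -0.002, -0.227]
contact_force: [0.3, -0.1, -1.1]
grip_width: 35.6
```

```bash
python3 - <<'E'
from h import *
from plant import bot
np.set_printoptions(precision=2,suppress=True)
o=bot.get_obs();p=o["tool_pos"];y=o["tcp_rot"][2];print(p,o["contact_force"],o["grip_width"],y)
print(shift(p,y,[501.5,-151.5,p[2]],-.227))
c=bot.capture("side");crop(c,"pics/s13.png",160,200,330,390,4)
E
```

```text
[511.   310.84 117.41] [ 0.27 -0.08 -1.15] 35.6314727992413 -0.2271521923264317
[ 94.9 452.6  -0.   -0. ]
```

View pics/s13.png

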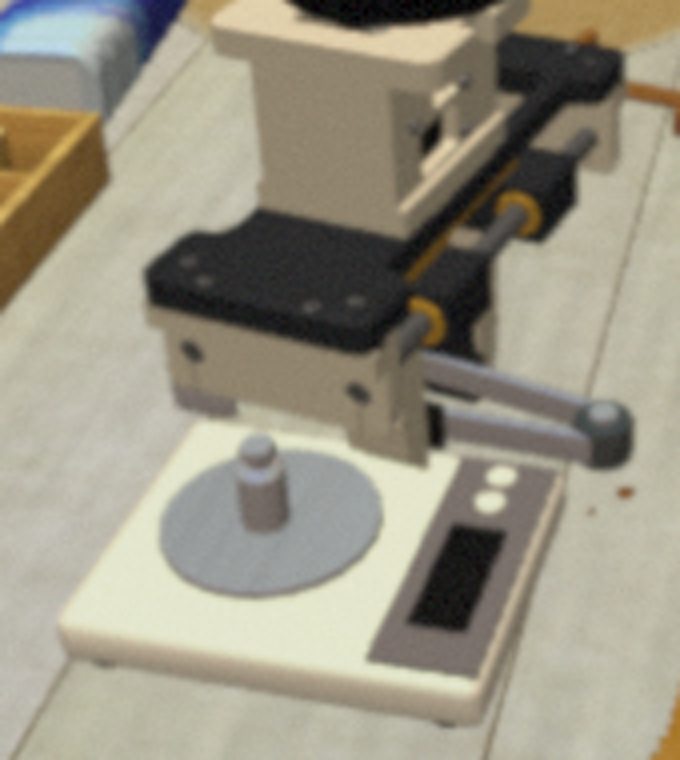

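Request:
play_rows --moves '[156,2,10,0,0,156,6,30,0,0,156,12,58,0,0,156,19,90,0,0,156,26,122,0,0,156,32,154,0,0,156,39,186,0,0,156,46,218,0,0]'

```text
time: 14.45
tool_pos: [505.0, 85.7, 114.7]
tcp_rot: [3.141, 0.001, -0.227]
contact_force: [0.4, -1.2, -0.6]
grip_width: 35.8
```

Request:
play_rows --moves '[156,7,32,0,0,156,14,64,0,0,156,21,96,0,0,156,28,128,0,0,156,34,158,0,0,156,39,184,0,0,156,44,206,0,0,156,47,222,0,0]'

```text
time: 15.12
tool_pos: [500.8, -141.6, 114.7]
tcp_rot: [3.141, 0.001, -0.229]
contact_force: [0.3, -0.4, -1.0]
grip_width: 35.6
```

Request:
play_rows --moves '[156,1,8,0,0,156,2,12,0,0,156,2,12.5,0,0,156,2,12.5,0,0]'

```text
time: 15.45
tool_pos: [500.7, -151.1, 115.0]
tcp_rot: [-3.141, 0.001, -0.227]
contact_force: [0.6, -0.0, -0.3]
grip_width: 35.6
```

```bash
python3 - <<'E'
from h import *
from plant import bot
np.set_printoptions(precision=2,suppress=True)
o=bot.get_obs();p=o["tool_pos"];y=o["tcp_rot"][2];print(p,o["contact_force"],o["grip_width"],y)
print(shift(p,y,[501.3,-151.3,33],-.227))
c=bot.capture("side");crop(c,"pics/s14.png",240,130,400,250,5)
E
```

```text
[ 500.67 -151.14  115.01] [ 0.64 -0.05 -0.29] 35.639509161878884 -0.22695486490291783
[ 0.7  0.  82.   0. ]
```

View pics/s14.png

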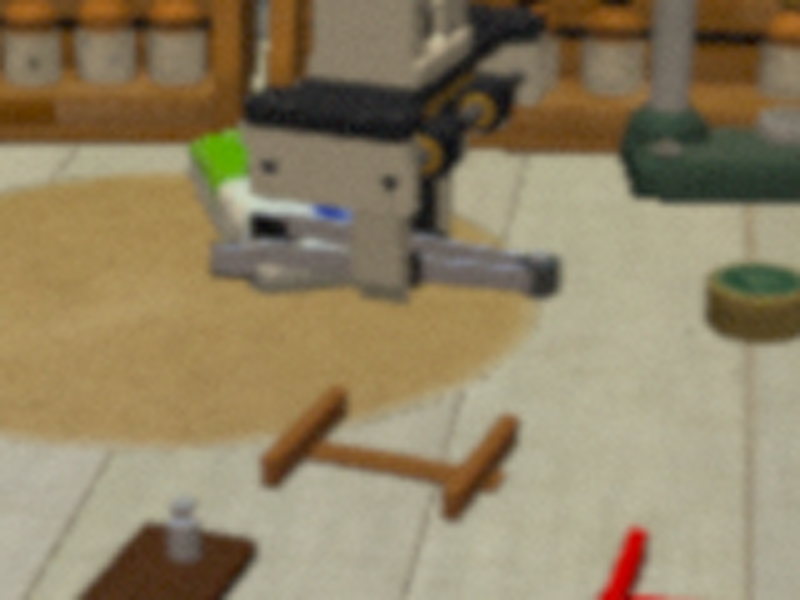

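Request:
play_rows --moves '[156,1,0,5,0,156,1,0,17,0,156,1,0,33,0,156,1,0,49,0,156,1,0,63,0,156,1,0,73,0,156,1,0,79,0,156,1,0,81,0]'

```text
time: 16.17
tool_pos: [501.6, -151.4, 33.2]
tcp_rot: [-3.141, 0.002, -0.227]
contact_force: [-0.2, -0.6, -0.5]
grip_width: 35.7
```

Request:
play_rows --moves '[156,0,0,1,0,156,0,0,1.5,0,156,0,0,1.5,0,156,0,0,1.5,0]'

```text
time: 16.5
tool_pos: [502.3, -152.1, 33.3]
tcp_rot: [3.141, -0.001, -0.227]
contact_force: [-0.3, 0.3, -0.9]
grip_width: 35.7
```

```bash
python3 - <<'E'
from h import *
from plant import bot
np.set_printoptions(precision=2,suppress=True)
o=bot.get_obs();p=o["tool_pos"];y=o["tcp_rot"][2];print(p,o["contact_force"],o["grip_width"],y)
c=bot.capture("side");crop(c,"pics/s15.png",240,160,400,260,5)
E
```

```text
[ 502.3  -152.15   33.31] [-0.32  0.31 -0.85] 35.72490730530288 -0.22718102054668465
```

View pics/s15.png

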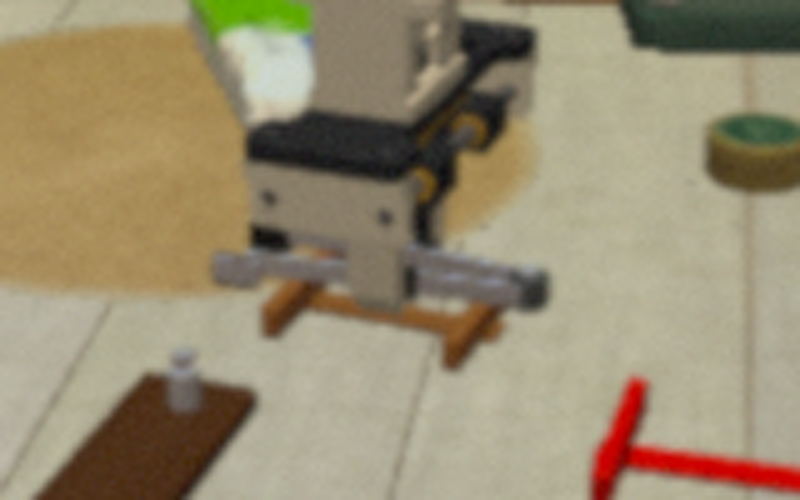

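Request:
play_rows --moves '[156,0,0,0.5,0,156,0,0,1,0,156,0,0,1,0,156,0,0,1,0]'

```text
time: 16.88
tool_pos: [502.0, -152.0, 31.7]
tcp_rot: [3.141, -0.0, -0.227]
contact_force: [0.5, 0.2, -0.1]
grip_width: 35.8
```

Request:
play_rows --moves '[156,0,0,0.6,0,156,0,0,0.6,0,156,0,0,0.6,0]'

```text
time: 17.13
tool_pos: [502.0, -152.0, 31.5]
tcp_rot: [3.141, -0.0, -0.227]
contact_force: [-1.1, 1.3, 4.8]
grip_width: 35.5
```

```bash
python3 - <<'E'
from plant import bot
o=bot.get_obs();print(o["tool_pos"],o["contact_force"],o["moment"])
E
```

```text
[ 502.02640287 -152.04986771   31.49305618] [-1.10006364  1.30261122  4.82570779] [0.15880271 0.19730178 0.02159519]
```

The tongs rest on the bars: 4.8 N upward. Opening the gripper.

Request:
play_rows --moves '[152,0,0,-0.3,0,147,0,0,-0.5,0,142,0,0,-0.5,0,135,0,0,-0.5,0,120,0,0,-0.5,0,90,0,0,-0.5,0,60,0,0,-0.5,0,20,0,0,-0.5,0]'

```text
time: 17.8
tool_pos: [501.9, -152.0, 31.6]
tcp_rot: [3.142, 0.0, -0.227]
contact_force: [0.4, 0.1, -0.3]
grip_width: 64.4
```

Request:
play_rows --moves '[10,0,0,0,0,10,0,0,0,0,10,0,0,-4,0,10,0,0,-10,0,10,0,0,-20,0,10,0,0,-32,0,10,0,0,-50,0,10,0,0,-70,0]'

```text
time: 18.47
tool_pos: [501.6, -151.9, 102.8]
tcp_rot: [-3.142, 0.001, -0.227]
contact_force: [0.0, 0.1, -0.4]
grip_width: 88.0
```

Request:
play_rows --moves '[10,-25,0,-30,0,10,-50,0,-50,0,10,-80,20,-60,0,10,-100,45,-60,0,10,-110,70,-60,0,10,-110,100,-60,0,10,-110,130,-60,0,10,-110,140,-60,0]'

```text
time: 19.13
tool_pos: [362.8, -267.0, 163.1]
tcp_rot: [3.139, -0.003, -0.229]
contact_force: [0.5, 0.0, 0.7]
grip_width: 88.3
```

```bash
python3 - <<'E'
from h import *
from plant import bot
o=bot.get_obs();print(o["tool_pos"],o["contact_force"],o["grip_width"])
import pickle
c={n:bot.capture(n) for n in("top","side")};pickle.dump(c,open("c1.pkl","wb"))
cv2.imwrite("pics/t16.png",c["top"]["color"][:,:,::-1]);cv2.imwrite("pics/s16.png",c["side"]["color"][:,:,::-1])
E
```

```text
[ 362.78931169 -267.0193508   163.08110535] [0.5345242  0.0309514  0.70266527] 88.27667520825128
```

View pics/t16.png

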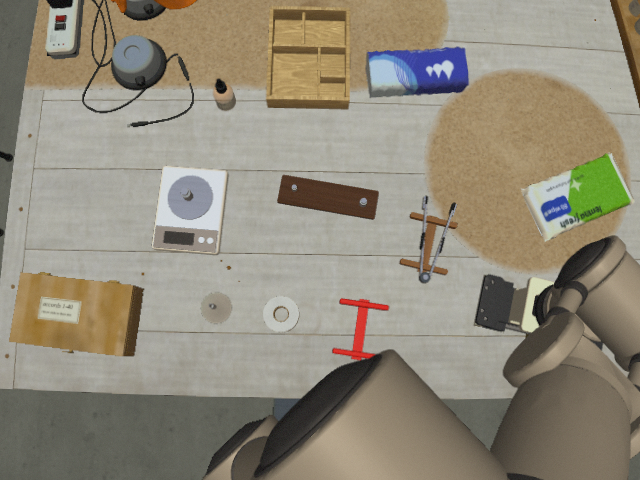

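View pics/s16.png

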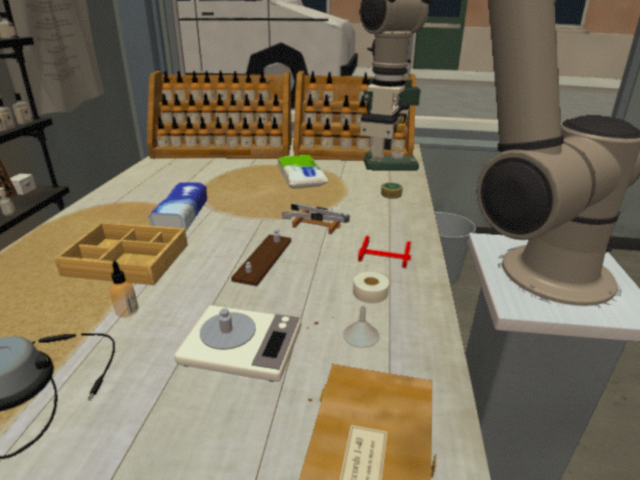

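The tongs lie across both bars, with the boss at (424,278) as at the start. The weight stands at the pan centre, about (187,196). I'll let the arm settle, measure once more and hand in.

Request:
play_rows --moves '[10,0,0,0,0,10,0,0,0,0,10,0,0,0,0,10,0,0,0,0]'

```text
time: 19.57
tool_pos: [363.6, -262.5, 161.7]
tcp_rot: [-3.141, 0.0, -0.226]
contact_force: [-0.3, -1.0, 0.3]
grip_width: 88.5
```

```bash
python3 - <<'E'
from h import *; import pickle
from plant import bot
np.set_printoptions(precision=1,suppress=True)
c1=pickle.load(open("c1.pkl","rb"));c0=pickle.load(open("c0.pkl","rb"))
print("knob",onplane(c1["top"],[(187,195)],68))
d=np.abs(c1["top"]["color"].astype(int)-c0["top"]["color"]).max(2)[190:290,395:465]
print("tongs area changed px",(d>40).sum())
print(bot.get_obs()["contact_force"])
bot.close_job()
E
```

```text
knob [[573.2 288.9  68. ]]
tongs area changed px 28
[-0.3 -1.   0.3]
the job is handed in; nothing more can be done
```

The large weight stands on the balance pan, the tongs are back across both bars of their rest, and I handed the job in after about 20 s. I gripped the tongs at 35.5 mm, shut them on the middle weight (pads at 26.8 mm) and carried it to the pan. I let go once the vertical force showed the weight touching the pan.

**Last checks:**
- **Weight:** the final pictures show it upright on the pan. Its position is slightly uncertain. A rough pixel pick of the knob in the last top view gave (573, 289), about 8 mm from the pan centre of (580, 293.5). The arm pose and pictures before release put it within about 2 mm. Both are inside the 25 mm limit.
- **Tongs:** they look as they did at the start, with only 28 pixels changed over that area of the top view.
- **Arm:** it stands clear of everything, and the force reading was only noise, about 1 N.
- **Two views of the pan:** the top and side cameras disagreed by about 3 mm on its centre, so I used the average.

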